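# Drop the power-meter head into the beam

### The arm

A 7-joint arm with a two-finger parallel gripper is mounted at the origin on the work surface. World frame = base frame: x ahead of the robot, y to its left, z up, the work surface at z = 0. Lengths are in m, angles in rad, forces in N, time in s.
With the tool pointing down it reaches from about 0.4 to 0.925 m from the base axis. Payload 4.1 kg.
Tool frame: the origin (TCP) lies between the finger pads; the fingertips stand 11 mm ahead of it and the grasp point (between the pads) lies 8 mm behind it; z points along the fingers, y is the direction in which the jaws open and shut (so a half turn about z gives the same grasp; the last joint's range is limited). The gripper opens to 85 mm and grips with 20 to 120 N. Pads are 22 mm wide; open, the fingers measure 114 mm over their backs; the gripper's body (76 mm by 85 mm) begins 54 mm behind the grasp point. The pads swing forward as they close: fully open they stand 13 mm farther back than shut.
Start: joints at [1.208, 0.398, 0.045, 1.537, -0.019, 1.207, -0.051], TCP at [0.17, -0.628, 0.242] pointing down, gripper open.
Joint ranges: [-2.82, 2.82], [-0.49, 2.23], [-1.37, 1.46], [0, 2.46], [-1.36, 4.5], [0.23, 2], [-2.94, 2.94]. Speed limits (rad/s): [2.57, 2.57, 3.14, 3.14, 3.14, 3.14, 3.14].

### API

Orientations are given as a unit quaternion [w, x, y, z].
In Python, from rig import robot gives the robot as it stands.
- The arm moves only by the tool play_rows, never from a script. Its argument "moves" is a list of rows, each a list of 3 entries, a list of its own where there are three numbers: the turn, a rotation vector about the tool's x, y, z in degrees, then the shift along the tool's x, y, z in cm, then the opening, from 0 (shut) to 1 (fully open). A call has 1 to 10 rows; each row shifts and turns the commanded pose from where the row before left it, along the tool's axes as they then stand; what a row does not reach is not made up. A row lasts 1/10 s, in which the tool goes at most 50 mm and 8.59 degrees, less where a joint would pass 70% of its speed; a pose out of reach is approached as far as the arm can. A call is refused whole if a number of a shift passes 5 or a number of a turn 8.59, either way. A call with a gripper value outside its range is refused whole. The fingers move at their own pace and stop on an object; the grip force is fixed at half the most. Time passes only in rows, so rows that do not move let the fingers close. It gives the time, the measured TCP pose, the force and the opening at its end, in the units of the state.
- robot.get_obs(): the state, without advancing time (a new reading comes with each control period).
- robot.camera(name): name is "scene" or "top" or "wrist"; returns the picture (400x640x3 uint8, blue, green, red); there is no depth.
- robot.calibration(name): a dict with "intrinsics" (3x3 intrinsics, pixels), "R" (3x3) and "t" (3): a world point X has camera coordinates R X + t; the wrist camera has in their place "mount" (4x4, takes a point from camera to tool coordinates, whose origin is the TCP and whose axes are the flange's). Camera axes: x right, y down, z forward; pixel columns grow to the right and rows downward; lengths in m; the calibration is good to about 2 mm. The wrist camera is an equidistant fisheye: a pixel r from the principal point sees the ray r / f radians off the axis. A picture is of the moment at which its call begins: read the wrist's pose just before it. calibration takes no time and is no camera call.
- robot.finish_job(): hands the job in, once; it reports no verdict.
The state is a dict: "time": time; "joint_pos": joint angles; "qd": joint speeds; "effort": joint torques, N m; "ee_pos": TCP position; "tool_rot": TCP orientation; "ft_force": force on the tool from outside, world axes, zero at the start; "torque": the same for the moment, N m; "finger_gap": finger opening in m.
Only numpy, scipy, OpenCV 4.12 (cv2) and the standard library are available. Lean on these libraries where they do the work, as an engineer would, in place of code of your own. Each camera call takes 0.05 s, during which the arm holds its last target. There are 200 camera calls.

### The job

Lower the raised power-meter arm into the beam: with a fingertip press down the high thumb pad of its ratchet pawl, the one nearer the arm, until the pawl tips over and stays free, push the bar down by its grooved finger plate past the ratchet teeth until it lies level on its stop, and then press the pawl's other thumb pad down so that the pawl is back in the teeth. Fingertips only: grip nothing and do not lift the arm, keep off the delicate round sensor head, and leave the loose things around it where they stand.

Things in the scene. Friction and masses are not known exactly. Their poses are not given: they have to be found in the camera images.
- stand: Dark steel ratchet stand fixed to the optical table, base 225 x 76 x 12 mm. Origin on the table top under the arm's hinge; x points along the arm from hinge to sensor head (seen from above), y is the hinge axis, z up. Bar (20 mm wide), teeth and pawl lie in the plane y = 0. The two hinge cheeks (48 mm over all) reach 132 mm high, a stop block for the level bar stands at x = 52 mm.
- meter_arm (a joint): Arm angle above level, rad: 0 = level on its stop, grows as the sensor end is raised, at most 0.80; starts at 0.34 to 0.70. Its tooth sector (radius 87 mm, a tooth every 0.16 rad) turns with it. Pawl in the teeth: it can go down to the next tooth only (0 to 0.16 rad), then stands solid. Pawl free: hinge drag holds it where left; 3 to 8 N down on the finger plate pushes it down.
- pawl (a joint): Ratchet pawl angle, rad: below 0.1 its nose is in or on the teeth; 0.50 = tipped fully free, against a stop. An over-centre spring (centre 0.25) snaps it to either side, where it stays. free_pad pressed down makes it grow, lock_pad pressed down makes it shrink: 2 to 6 N on the pad's centre (up to 10 N to free it if the arm was leaned on hard). Reads 0 to 0.09 soon after the start.
- hinge (a point): Centre of the arm's hinge pin: stand x = 0, 110 mm above the table. It is fixed.
- pawl_pivot (a point): Centre of the pawl's pivot pin: stand x = -91 mm, 182 mm above the table, between two upright plates (31 mm over all) that reach 191 mm high. The pawl hangs from it, with a rocker 100 x 26 mm across its top that carries the two thumb pads. It is fixed.
- free_pad (a point): Centre of the top of the pawl's thumb pad nearer the arm's hinge (grooved, 26 x 26 mm), at stand x about -59 mm. It stands high, 212 mm above the table and tilted 14 degrees, when the pawl is in the teeth, and low, 193 mm, when it is free. It moves with the pawl.
- lock_pad (a point): Centre of the top of the pawl's other thumb pad (grooved, 26 x 26 mm), farther from the arm, at stand x about -133 mm. It is low, 193 mm above the table, when the pawl is in the teeth, and high, 212 mm, when it is free. It moves with the pawl.
- finger_plate (a point): Centre of the top of the grooved steel finger plate (42 x 22 mm) on the bar, 105 mm from the hinge and 8.6 mm above the bar's centre line. It moves with the arm; with the arm level it is 118.6 mm above the table. The bar, 16 mm high, is bare from 30 to 180 mm from the hinge.
- sensor (a point): Delicate black disc-shaped power-meter head at the end of the arm, diameter 62 mm, 22 mm thick, axis along the stand's y; this point is the disc's centre, 239 mm from the hinge. Its rim reaches at most 310 mm above the table. Not to be touched.
- ball_driver: Loose ball-end driver with a black handle, 170 mm long, lying near the stand; origin midway along it, on the table.
- lens_tube: Loose short black lens tube, diameter 31 mm, 36 mm high; origin at its underside.
- optic_case: Loose clear-topped optic case 56 x 56 x 22 mm; origin at its underside.
- head_cap: Loose black rubber cap, diameter 66 mm, 11 mm high; origin at its underside.
- spare_post: Loose steel post, diameter 13 mm on a 31 mm foot, 75 mm high; origin at its underside.
- solvent: Loose amber bottle with a white cap, diameter 44 mm, 95 mm high; origin at its underside.
- clamp_fork: Loose slotted table clamp 60 x 22 mm, 16 mm high; origin at its underside.

How it is judged:
By the outcome, as a careful person would: the job done as asked, in the order asked, and still so for the second after the job is handed in, with the robot touching nothing.
It also fails if it takes over 48 s, if anything falls off the work surface, if the arm or the gripper's body presses on something with over 40 N, if the wrist force passes 120 N, or if a joint passes its speed limit or range.

## Working session

There is one attempt and no reset: what is moved stays moved. The work goes in short steps, Python scripts to look and compute and a tool call to move; the robot and the scene stay as the last step left them, time stands still between calls to the robot, and variables do not carry over. Pictures are saved under pics/ and viewed, about 8 in all and at most 12, crops included, and the job is handed in when it is done.

Besides the shell and the picture viewer there is one more tool, called after "Call:" as name(argument=value, ...), one argument or row to a line, values as JSON. play_rows: Moves the arm, as the interface text tells. Its arguments: {"type":"object","properties":{"moves":{"type":"array","items":{"type":"array"}}},"required":["moves"]}

```bash
mkdir -p pics; ls; python3 - <<'E'
from rig import robot
import cv2,json
o=robot.get_obs(); print({k:(v if not hasattr(v,'tolist') else v.tolist()) for k,v in o.items()})
for n in ("scene","top"):
    cv2.imwrite(f"pics/{n}0.png",robot.camera(n)); c=robot.calibration(n); print(n,c)
print(robot.calibration("wrist"))
E
```

```text
pics
{'time': 0.0, 'joint_pos': [1.2080004802031472, 0.39917436775946064, 0.04504913722778663, 1.537891645857605, -0.018696040441208768, 1.2069175970252763, -0.05072287000993968], 'qd': [-0.000861327262940135, -0.0006572752401512155, -0.0009992708101460351, 0.000812038930944779, 0.00035387478984721493, 0.0009862326256941485, -0.0005384192522161873], 'effort': [0.0003961445690947585, -47.51169204711914, 1.3651908561587334, -25.421680212020874, 0.011706930818036199, 0.009701116068754345, 7.3313694315402245e-06], 'ee_pos': [0.16933409809151745, -0.6269085151855768, 0.2412699821335455], 'tool_rot': [-0.0009639806059563102, 0.9913085705359859, 0.13155359491366794, -0.00020096910741490776], 'ft_force': [-0.5783964857277563, -0.020906134604685527, 0.42254569930864166], 'torque': [0.007254551133589654, -0.002587710417202951, -0.023801929771988566], 'finger_gap': 0.08555816571334005}
scene {'intrinsics': array([[480.7469785 ,   0.        , 316.61657396],
       [  0.        , 480.7469785 , 201.77073515],
       [  0.        ,   0.        ,   1.        ]]), 'R': array([[-0.08120794,  0.9966879
[... 363 characters left out ...]
424, -0.99917624, -0.03042523],
       [-0.99903154, -0.02576426, -0.03566768],
       [ 0.03485441,  0.0313536 , -0.99890046]]), 't': array([0.01700525, 0.54062834, 0.83879116])}
{'intrinsics': array([[309.70691629,   0.        , 322.88078445],
       [  0.        , 309.70691629, 199.1084782 ],
       [  0.        ,   0.        ,   1.        ]]), 'mount': array([[ 8.29979741e-04, -9.56302060e-01, -2.92379343e-01,
         7.49904042e-02],
       [ 9.99999642e-01,  8.41940754e-04,  8.49231201e-05,
        -6.93979172e-04],
       [ 1.64953930e-04, -2.92379309e-01,  9.56302417e-01,
        -1.32403743e-01],
       [ 0.00000000e+00,  0.00000000e+00,  0.00000000e+00,
         1.00000000e+00]])}
```

View pics/scene0.png

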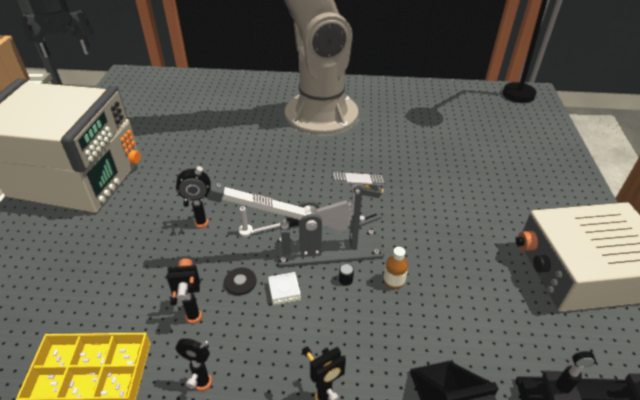

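View pics/top0.png

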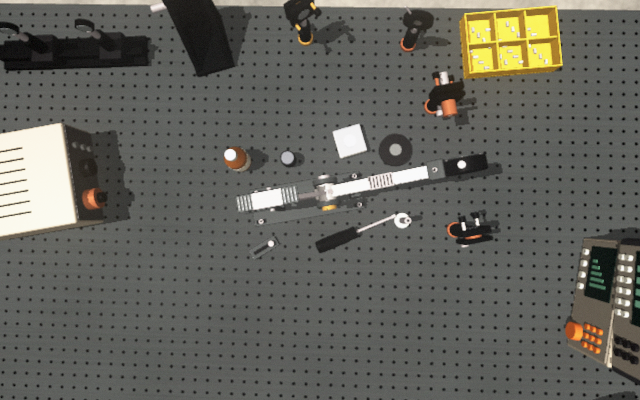

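Scene: the stand is at about (310,240) px, with the sensor at (193,188) and the rocker at (358,180). Top: the lock pad grooves are at about (244,202), the free pad at (290,194), the finger plate at (380,181) and the sensor at (465,165). I'll enlarge both for exact pixels.

```bash
python3 - <<'E'
import cv2,numpy as np
t=cv2.imread("pics/top0.png")[140:225,225:495]; s=cv2.imread("pics/scene0.png")[160:270,170:400]
a=cv2.resize(t,None,fx=2.96,fy=2.96,interpolation=cv2.INTER_CUBIC)
b=cv2.resize(s,None,fx=3,fy=3,interpolation=cv2.INTER_CUBIC)
w=np.zeros((a.shape[0]+b.shape[0],800,3),np.uint8); w[:a.shape[0],:a.shape[1]]=a[:,:800]; w[a.shape[0]:,:b.shape[1]]=b
print(a.shape,b.shape); cv2.imwrite("pics/crop0.png",w)
E
```

```text
(252, 799, 3) (330, 690, 3)
```

View pics/crop0.png

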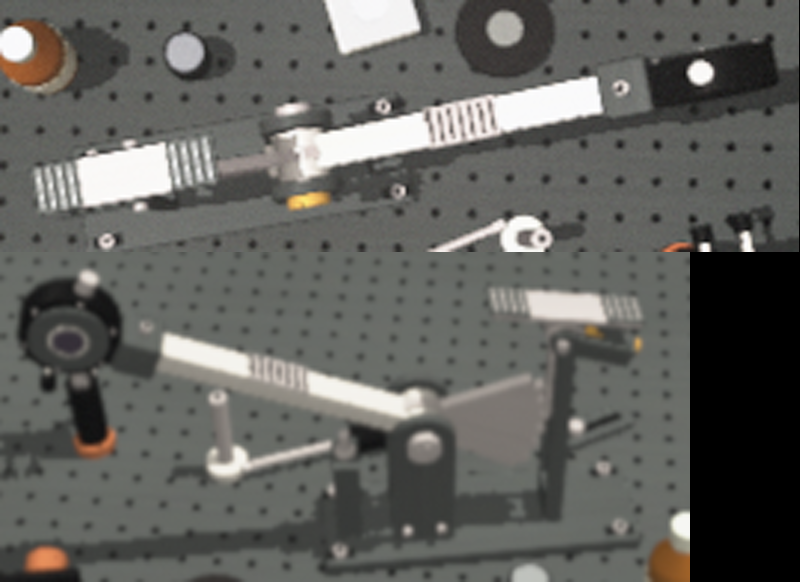

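```bash
cat >h.py <<'E'
import numpy as np, cv2
from rig import robot
def cam(n):
    c=robot.calibration(n); return c["intrinsics"],np.asarray(c["R"]),np.asarray(c["t"])
def onz(n,p,z):
    K,R,t=cam(n); C=-R.T@t; d=R.T@np.linalg.inv(K)@[*p,1]; return C+d*(z-C[2])/d[2]
def tri(a,b):
    P=[np.c_[R,t] for R,t in (cam("top")[1:],cam("scene")[1:])]
    P=[cam(n)[0]@p for n,p in zip(("top","scene"),P)]
    X=cv2.triangulatePoints(*P,np.float64(a).reshape(2,1),np.float64(b).reshape(2,1)); return (X[:3]/X[3]).ravel()
def proj(n,X):
    K,R,t=cam(n); p=K@(R@np.asarray(X)+t); return p[:2]/p[2]
E
python3 - <<'E'
from h import *
np.set_printoptions(precision=4,suppress=True)
T=lambda x,y:(225+x/2.96,140+y/2.96); S=lambda x,y:(170+x/3,160+(y-252)/3)
for n,a,b,z in (("free",T(191,160),S(508,300),.212),("lock",T(57,187),S(624,308),.193),("plate",T(461,119),S(279,371),.16),("sensortop",T(700,72),S(87,280),.22)):
    print(n,tri(a,b),onz("top",a,z))
f=onz("top",T(191,160),.212)[:2]; l=onz("top",T(57,187),.193)[:2]
u=(f-l); print("len",np.linalg.norm(u)); u/=np.linalg.norm(u)
O=(f+59*u/1000+l+133*u/1000)/2; print("u",u,"yaw",np.degrees(np.arctan2(u[1],u[0])),"O",O)
for q in (0.3,.4,.5,.6,.7):
    r=.105*np.cos(q)-.0086*np.sin(q); z=.11+.105*np.sin(q)+.0086*np.cos(q)
    X=np.r_[O+u*r,z]; print(q,X,proj("top",X)-T(461,119),proj("scene",X)-S(279,371))
E
```

```text
free [0.5454 0.0719 0.2085] [0.5453 0.0709 0.212 ]
lock [0.5298 0.1459 0.194 ] [0.53   0.1447 0.193 ]
plate [ 0.5746 -0.0733  0.1628] [ 0.5749 -0.0747  0.16  ]
sensortop [ 0.5928 -0.1804  0.2455] [ 0.5963 -0.1887  0.22  ]
len 0.07537858335852242
u [ 0.2034 -0.9791] yaw -78.26164118463932 O [0.5572 0.0138]
0.3 [ 0.5771 -0.0819  0.1492] [ 3.5605 -0.5869] [-4.5151  5.6711]
0.4 [ 0.5762 -0.0776  0.1588] [ 1.6595 -0.6345] [-2.6199  1.9007]
0.5 [ 0.5751 -0.0724  0.1679] [-0.8895 -0.5542] [-0.1959 -1.7715]
0.6 [ 0.5738 -0.0663  0.1764] [-4.0798 -0.3423] [ 2.7385 -5.3014]
0.7 [ 0.5724 -0.0594  0.1842] [-7.8935  0.0036] [ 6.1577 -8.6451]
```

I triangulated the pads at stand x ≈ -59 and -133 mm. The stand axis has a yaw of about -78.3°, the origin is near (0.557, 0.014), and the arm angle is about 0.46. Next I lift, shut the gripper, align the tool's y axis with the stand's x axis and travel above the free pad.

Call:
play_rows(
  moves=[
    [[0,0,1.7],[0,0,-4],0],
    [[0,0,1.7],[0,0,-4],0],
    [[0,0,0],[0,0,-3],0],
    [[0,0,0],[1.5,-1.8,0],0],
    [[0,0,0],[2.5,-3,0],0],
    [[0,0,0],[2.5,-3,0],0],
    [[0,0,0],[2.5,-3,0],0],
    [[0,0,0],[2.5,-3,0],0],
    [[0,0,0],[2.5,-3,0],0],
    [[0,0,0],[2.5,-3,0],0],
  ],
)

```text
time: 1.1
ee_pos: [0.2912, -0.3984, 0.3519]
tool_rot: [-0.0, 0.995, 0.102, -0.0]
ft_force: [0.1, 0.5, 0.7]
finger_gap: -0.0002
```

Call:
play_rows(
  moves=[
    [[0,0,0],[2.5,-3,0],0],
    [[0,0,0],[2.5,-3,0],0],
    [[0,0,0],[2.5,-3,0],0],
    [[0,0,0],[2.5,-3,0],0],
    [[0,0,0],[2.5,-3,0],0],
    [[0,0,0],[2.5,-3,0],0],
    [[0,0,0],[2.5,-3,0],0],
    [[0,0,0],[2.5,-3,0],0],
    [[0,0,0],[2.5,-3,0],0],
    [[0,0,0],[2.5,-3,0],0],
  ],
)

```text
time: 2.1
ee_pos: [0.4749, -0.0542, 0.3521]
tool_rot: [0.0, 0.995, 0.102, -0.0]
ft_force: [0.9, -0.5, 0.1]
finger_gap: 0.0001
```

```bash
cat >>h.py <<'E'
from scipy.spatial.transform import Rotation as Ro
def st(tgt=None):
    o=robot.get_obs(); R=Ro.from_quat(np.roll(o["tool_rot"],-1)); np.set_printoptions(precision=4,suppress=True)
    print("t",o["time"],"p",np.array(o["ee_pos"]),"F",np.array(o["ft_force"]),"gap",o["finger_gap"])
    print(R.as_matrix())
    if tgt is not None: print("to go cm (tool)",100*R.inv().apply(np.array(tgt)-o["ee_pos"]))
E
python3 -c "
from h import *; st([.5453,.0714,.245])"
```

```text
t 2.1 p [ 0.4749 -0.0542  0.3521] F [ 0.86   -0.5218  0.0823] gap 0.00013816772261496282
[[ 0.9792  0.2029 -0.0003]
 [ 0.2029 -0.9792 -0.0004]
 [-0.0004  0.0003 -1.    ]]
to go cm (tool) [  9.4432 -10.8747  10.6982]
```

Call:
play_rows(
  moves=[
    [[0,0,0],[2.5,-3,0],0],
    [[0,0,0],[2.5,-3,0],0],
    [[0,0,0],[2.5,-3,0],0],
    [[0,0,0],[1.9,-1.8,0],0],
    [[0,0,0],[0,0,3],0],
    [[0,0,0],[0,0,3],0],
    [[0,0,0],[0,0,3],0],
    [[0,0,0],[0,0,0],0],
    [[0,0,0],[0,0,0],0],
  ],
)

```text
time: 3.0
ee_pos: [0.5448, 0.0691, 0.2624]
tool_rot: [-0.0, 0.995, 0.102, -0.0]
ft_force: [-0.3, 0.4, -0.1]
finger_gap: 0.0
```

```bash
python3 -c "
from h import *; st([.5453,.0714,.223])
s=robot.camera('scene')[120:260,160:420]; t=robot.camera('wrist')
cv2.imwrite('pics/a1.png',np.vstack([cv2.resize(s,(640,345),interpolation=2),t[150:400]]))"
```

```text
t 3.0 p [0.5448 0.0691 0.2624] F [-0.2543  0.4381 -0.0987] gap 2.7188012648544258e-05
[[ 0.9792  0.2031 -0.0008]
 [ 0.2031 -0.9792 -0.    ]
 [-0.0007 -0.0001 -1.    ]]
to go cm (tool) [ 0.1022 -0.2089  3.941 ]
```

View pics/a1.png

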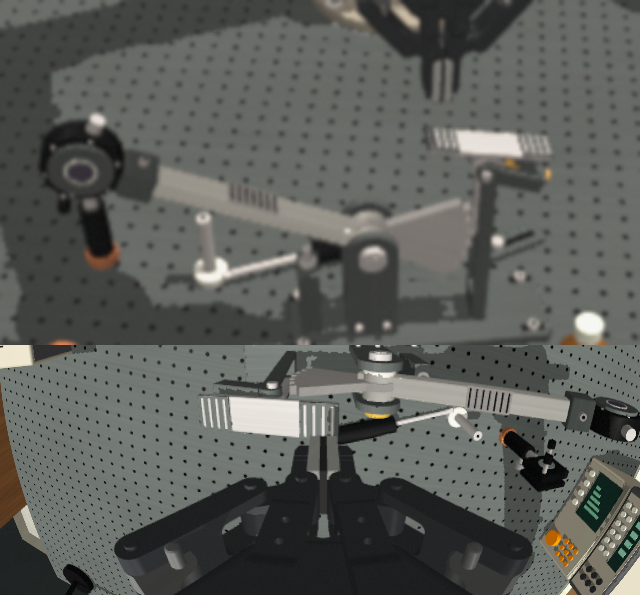

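The fingertips stand directly over the free pad: in the scene crop the tip is at (440,95) and the pad at (445,138). Now I descend and press.

Call:
play_rows(
  moves=[
    [[0,0,0],[0.1,-0.2,1],0],
    [[0,0,0],[0,0,1.5],0],
    [[0,0,0],[0,0,0.9],0],
    [[0,0,0],[0,0,0.3],0],
    [[0,0,0],[0,0,0.2],0],
    [[0,0,0],[0,0,0],0],
  ],
)

```text
time: 3.7
ee_pos: [0.5454, 0.0713, 0.2231]
tool_rot: [0.0, 0.995, 0.102, -0.0]
ft_force: [0.2, 0.1, -0.7]
finger_gap: -0.0001
```

Call:
play_rows(
  moves=[
    [[0,0,0],[0,0,0.2],0],
    [[0,0,0],[0,0,0.2],0],
    [[0,0,0],[0,0,0.2],0],
    [[0,0,0],[0,0,0],0],
  ],
)

```text
time: 4.1
ee_pos: [0.5455, 0.0713, 0.2172]
tool_rot: [-0.0, 0.995, 0.102, 0.0]
ft_force: [0.4, 0.1, 1.6]
finger_gap: 0.0002
```

Call:
play_rows(
  moves=[
    [[0,0,0],[0,0,0.2],0],
    [[0,0,0],[0,0,0.2],0],
    [[0,0,0],[0,0,0.2],0],
    [[0,0,0],[0,0,0],0],
  ],
)

```text
time: 4.5
ee_pos: [0.5448, 0.0716, 0.2106]
tool_rot: [-0.0, 0.995, 0.102, -0.001]
ft_force: [-0.4, 0.2, 0.6]
finger_gap: -0.0004
```

Call:
play_rows(
  moves=[
    [[0,0,0],[0,0,0.2],0],
    [[0,0,0],[0,0,0.2],0],
    [[0,0,0],[0,0,0.1],0],
    [[0,0,0],[0,0,0],0],
  ],
)

```text
time: 4.9
ee_pos: [0.5455, 0.0716, 0.2073]
tool_rot: [0.0, 0.995, 0.102, 0.0]
ft_force: [-2.7, 0.7, 5.1]
finger_gap: -0.0001
```

```bash
python3 -c "
from h import *; st()
s=robot.camera('scene')[120:260,160:420]; t=robot.camera('wrist')
cv2.imwrite('pics/a2.png',np.vstack([cv2.resize(s,(640,345),interpolation=2),t[150:400]]))"
```

```text
t 4.9 p [0.5455 0.0716 0.2073] F [-2.6922  0.6591  5.0821] gap -9.824018690478727e-05
[[ 0.9792  0.2031  0.0003]
 [ 0.2031 -0.9792 -0.0003]
 [ 0.0002  0.0004 -1.    ]]
```

View pics/a2.png

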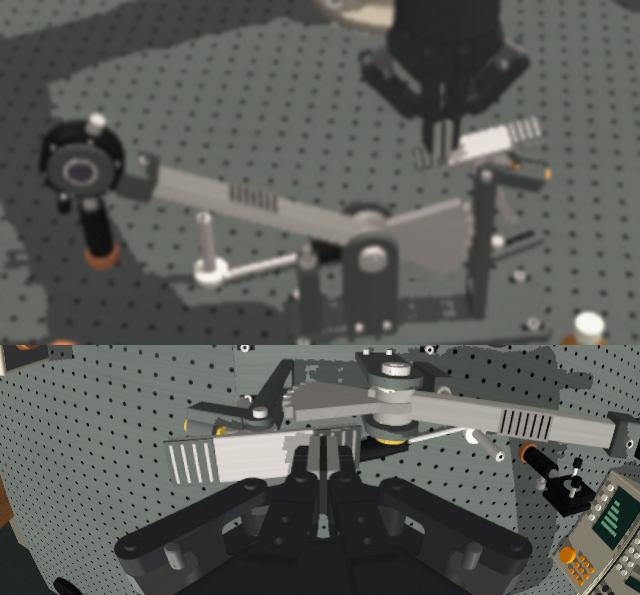

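The pawl is tipped fully free: the rocker now slopes down at the free pad, and the lock pad at (525,130) is high. Next I lift straight off, move 14.8 cm along the bar to the finger plate and come down on it.

Call:
play_rows(
  moves=[
    [[0,0,0],[0,0,-1],0],
    [[0,0,0],[0,0,-2],0],
    [[0,0,0],[0,0,-2],0],
    [[0,0,0],[0,3,0],0],
    [[0,0,0],[0,4,0],0],
    [[0,0,0],[0,4,0],0],
    [[0,0,0],[0,3.8,0],0],
    [[0,0,0],[0,0,0],0],
    [[0,0,0],[0,0,0],0],
  ],
)

```text
time: 5.9
ee_pos: [0.5755, -0.0744, 0.2563]
tool_rot: [-0.0, 0.995, 0.101, -0.0]
ft_force: [0.2, -0.1, 0.2]
finger_gap: 0.0002
```

```bash
python3 -c "
from h import *; st([.5748,-.0735,.1745])
s=robot.camera('scene')[120:260,160:420]; t=robot.camera('top')[140:225,225:495]
cv2.imwrite('pics/a3.png',np.vstack([cv2.resize(s,(640,345),interpolation=2),cv2.resize(t,(640,201))]))"
```

```text
t 5.9 p [ 0.5755 -0.0744  0.2563] F [ 0.1745 -0.0533  0.1781] gap 0.00020824319626341962
[[ 0.9797  0.2007 -0.0001]
 [ 0.2007 -0.9797  0.0006]
 [ 0.     -0.0006 -1.    ]]
to go cm (tool) [-0.0504 -0.0954  8.1809]
```

View pics/a3.png

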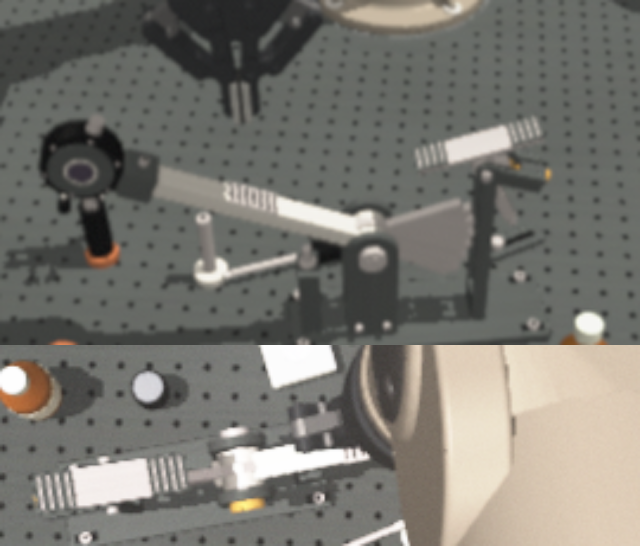

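The pawl stays free on its own, and the tip is over the finger plate. Now I descend to contact and then follow the arc.

Call:
play_rows(
  moves=[
    [[0,0,0],[-0.1,0,2],0],
    [[0,0,0],[0,0,2.5],0],
    [[0,0,0],[0,0,2],0],
    [[0,0,0],[0,0,1],0],
    [[0,0,0],[0,0,0.4],0],
    [[0,0,0],[0,0,0.3],0],
    [[0,0,0],[0,0,0],0],
  ],
)

```text
time: 6.7
ee_pos: [0.5748, -0.0731, 0.1751]
tool_rot: [0.0, 0.995, 0.102, 0.0]
ft_force: [-0.4, 1.1, 0.2]
finger_gap: -0.0002
```

Call:
play_rows(
  moves=[
    [[0,0,0],[0,0.1,0.3],0],
    [[0,0,0],[0,0.1,0.3],0],
    [[0,0,0],[0,0.1,0.3],0],
    [[0,0,0],[0,0,0],0],
  ],
)

```text
time: 7.1
ee_pos: [0.5759, -0.0775, 0.1657]
tool_rot: [0.001, 0.995, 0.102, 0.001]
ft_force: [-0.4, -1.0, 2.6]
finger_gap: -0.0
```

Call:
play_rows(
  moves=[
    [[0,0,0],[0,0.15,0.3],0],
    [[0,0,0],[0,0.15,0.3],0],
    [[0,0,0],[0,0.1,0.3],0],
    [[0,0,0],[0,0.1,0.3],0],
    [[0,0,0],[0,0.1,0.3],0],
    [[0,0,0],[0,0.1,0.3],0],
    [[0,0,0],[0,0,0],0],
  ],
)

```text
time: 7.8
ee_pos: [0.5768, -0.0836, 0.1468]
tool_rot: [-0.0, 0.995, 0.102, 0.0]
ft_force: [0.1, -0.6, 1.6]
finger_gap: -0.0
```

Call:
play_rows(
  moves=[
    [[0,0,0],[0,0.1,0.3],0],
    [[0,0,0],[0,0.1,0.3],0],
    [[0,0,0],[0,0.05,0.3],0],
    [[0,0,0],[0,0.05,0.3],0],
    [[0,0,0],[0,0,0.2],0],
    [[0,0,0],[0,0,0],0],
  ],
)

```text
time: 8.4
ee_pos: [0.577, -0.0863, 0.1328]
tool_rot: [-0.0, 0.995, 0.102, -0.0]
ft_force: [1.0, 1.4, 1.3]
finger_gap: -0.0002
```

Call:
play_rows(
  moves=[
    [[0,0,0],[0,0,0.2],0],
    [[0,0,0],[0,0,0.1],0],
    [[0,0,0],[0,0,0],0],
  ],
)

```text
time: 8.7
ee_pos: [0.577, -0.0865, 0.1301]
tool_rot: [0.0, 0.995, 0.102, -0.0]
ft_force: [0.8, 1.1, 2.1]
finger_gap: 0.0001
```

Call:
play_rows(
  moves=[
    [[0,0,0],[0,0,0.1],0],
    [[0,0,0],[0,0,0.1],0],
    [[0,0,0],[0,0,0],0],
  ],
)

```text
time: 9.0
ee_pos: [0.5771, -0.0866, 0.129]
tool_rot: [0.0, 0.995, 0.102, -0.0]
ft_force: [-2.6, 0.5, 7.7]
finger_gap: -0.0001
```

```bash
python3 -c "
from h import *; st()
s=robot.camera('scene')[120:260,160:420]; t=robot.camera('wrist')
cv2.imwrite('pics/a4.png',np.vstack([cv2.resize(s,(640,345),interpolation=2),t[150:400]]))"
```

```text
t 9.0 p [ 0.5771 -0.0866  0.129 ] F [-2.5509  0.4534  7.706 ] gap -0.00013219298615944368
[[ 0.9792  0.2029 -0.0003]
 [ 0.2029 -0.9792 -0.0006]
 [-0.0004  0.0006 -1.    ]]
```

View pics/a4.png

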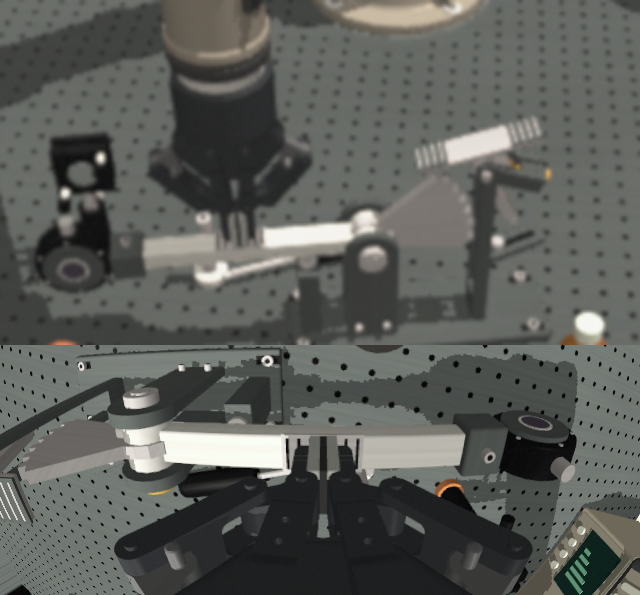

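The bar looks level, and the force rises sharply at z 0.129, which suggests the stop. I press 1 mm more to confirm it is seated, then lift and travel to the lock pad.

Call:
play_rows(
  moves=[
    [[0,0,0],[0,0,0.1],0],
    [[0,0,0],[0,0,0],0],
    [[0,0,0],[0,0,0],0],
  ],
)

```text
time: 9.4
ee_pos: [0.5771, -0.0866, 0.129]
tool_rot: [0.001, 0.995, 0.102, -0.0]
ft_force: [-3.5, 0.4, 13.1]
finger_gap: -0.0003
```

Call:
play_rows(
  moves=[
    [[0,0,0],[0,0,-0.5],0],
    [[0,0,0],[0,0,-2.5],0],
    [[0,0,0],[0,0,-4],0],
    [[0,0,0],[0,0,-4],0],
    [[0,0,0],[0,0,-3],0],
    [[0,0,0],[0,-3,0],0],
    [[0,0,0],[0,-4,0],0],
    [[0,0,0],[0,-4,0],0],
    [[0,0,0],[0,-4,0],0],
    [[0,0,0],[0,-4,0],0],
  ],
)

```text
time: 10.4
ee_pos: [0.5374, 0.1001, 0.2664]
tool_rot: [0.001, 0.995, 0.102, -0.001]
ft_force: [0.8, 0.4, -0.1]
finger_gap: -0.0002
```

```bash
python3 -c "
from h import *; st([.5301,.1453,.223])"
```

```text
t 10.4 p [0.5374 0.1001 0.2664] F [ 0.8081  0.4067 -0.0982] gap -0.00022058641674849375
[[ 0.9793  0.2022 -0.0017]
 [ 0.2022 -0.9793 -0.0013]
 [-0.002   0.001  -1.    ]]
to go cm (tool) [ 0.2096 -4.58    4.3345]
```

Call:
play_rows(
  moves=[
    [[0,0,0],[0.1,-2.6,0],0],
    [[0,0,0],[0.1,-2,0],0],
    [[0,0,0],[0,0,1],0],
    [[0,0,0],[0,0,0],0],
  ],
)

```text
time: 10.8
ee_pos: [0.53, 0.1432, 0.2549]
tool_rot: [0.001, 0.995, 0.102, -0.002]
ft_force: [0.7, -0.8, -0.2]
finger_gap: 0.0001
```

```bash
python3 -c "
from h import *; st([.5301,.1453,.223])
s=robot.camera('scene')[120:260,160:420]; t=robot.camera('top')[140:225,225:495]
cv2.imwrite('pics/a5.png',np.vstack([cv2.resize(s,(640,345),interpolation=2),cv2.resize(t,(640,201))]))
u=np.array([.203,-.979]);O=np.array([.5572,.0138])
for q in (0,.03): print(proj('top',np.r_[O+u*(.105*np.cos(q)-.0086*np.sin(q)),.11+.105*np.sin(q)+.0086*np.cos(q)]),proj('scene',np.r_[O+u*(.239*np.cos(q)),.11+.239*np.sin(q)]))"
```

```text
t 10.8 p [0.53   0.1432 0.2549] F [ 0.6694 -0.7531 -0.1759] gap 7.646674189704712e-05
[[ 0.9792  0.203  -0.004 ]
 [ 0.203  -0.9792 -0.0026]
 [-0.0044  0.0017 -1.    ]]
to go cm (tool) [ 0.0613 -0.2051  3.1919]
[386.1914 180.4762] [188.4776 225.5301]
[386.2514 180.3476] [187.8881 222.9846]
```

View pics/a5.png

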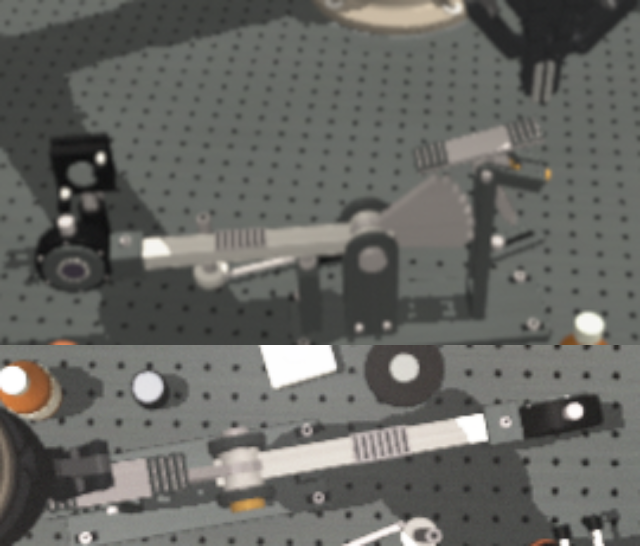

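The arm rests level, the pawl is still free, and the tip is above the lock pad. Now I press it down.

Call:
play_rows(
  moves=[
    [[0,0,0],[0,-0.2,1.5],0],
    [[0,0,0],[0,0,1.2],0],
    [[0,0,0],[0,0,0.4],0],
    [[0,0,0],[0,0,0.2],0],
    [[0,0,0],[0,0,0.2],0],
    [[0,0,0],[0,0,0.2],0],
    [[0,0,0],[0,0,0],0],
  ],
)

```text
time: 11.6
ee_pos: [0.5311, 0.1469, 0.2203]
tool_rot: [0.0, 0.995, 0.102, 0.0]
ft_force: [-0.1, 0.9, 2.4]
finger_gap: 0.0001
```

Call:
play_rows(
  moves=[
    [[0,0,0],[0,0,0.2],0],
    [[0,0,0],[0,0,0.2],0],
    [[0,0,0],[0,0,0.2],0],
    [[0,0,0],[0,0,0.2],0],
    [[0,0,0],[0,0,0],0],
  ],
)

```text
time: 12.1
ee_pos: [0.5304, 0.1463, 0.2115]
tool_rot: [0.0, 0.995, 0.102, -0.001]
ft_force: [0.3, -0.4, -0.5]
finger_gap: -0.0003
```

Call:
play_rows(
  moves=[
    [[0,0,0],[0,0,0.2],0],
    [[0,0,0],[0,0,0.1],0],
    [[0,0,0],[0,0,0],0],
  ],
)

```text
time: 12.4
ee_pos: [0.5306, 0.1469, 0.209]
tool_rot: [0.0, 0.995, 0.102, -0.0]
ft_force: [0.2, -0.1, -1.5]
finger_gap: -0.0002
```

Call:
play_rows(
  moves=[
    [[0,0,0],[0,0,0.2],0],
    [[0,0,0],[0,0,0.1],0],
    [[0,0,0],[0,0,0],0],
  ],
)

```text
time: 12.7
ee_pos: [0.5308, 0.147, 0.2064]
tool_rot: [0.0, 0.995, 0.102, 0.0]
ft_force: [-0.7, -0.6, 1.4]
finger_gap: 0.0001
```

Call:
play_rows(
  moves=[
    [[0,0,0],[0,0,-1],0],
    [[0,0,0],[0,0,-2],0],
    [[0,0,0],[0,0,-3],0],
    [[0,0,0],[0,0,-4],0],
    [[0,0,0],[0,0,-3],0],
    [[0,0,0],[-3,-3,0],0],
    [[0,0,0],[-3,-3,0],0],
    [[0,0,0],[0,0,0],0],
    [[0,0,0],[0,0,0],0],
    [[0,0,0],[0,0,0],0],
  ],
)

```text
time: 13.7
ee_pos: [0.4606, 0.1927, 0.3366]
tool_rot: [0.0, 0.995, 0.101, 0.0]
ft_force: [1.1, 0.0, -0.6]
finger_gap: 0.0001
```

```bash
python3 -c "
from h import *; st()
s=robot.camera('scene')[120:260,160:420]; t=robot.camera('top')[140:225,225:495]
cv2.imwrite('pics/a6.png',np.vstack([cv2.resize(s,(640,345),interpolation=2),cv2.resize(t,(640,201))]))"
```

```text
t 13.7 p [0.4606 0.1927 0.3366] F [ 1.1299  0.0023 -0.561 ] gap 0.00011835494209600433
[[ 0.9794  0.2019  0.0008]
 [ 0.2019 -0.9794 -0.0004]
 [ 0.0007  0.0006 -1.    ]]
```

View pics/a6.png

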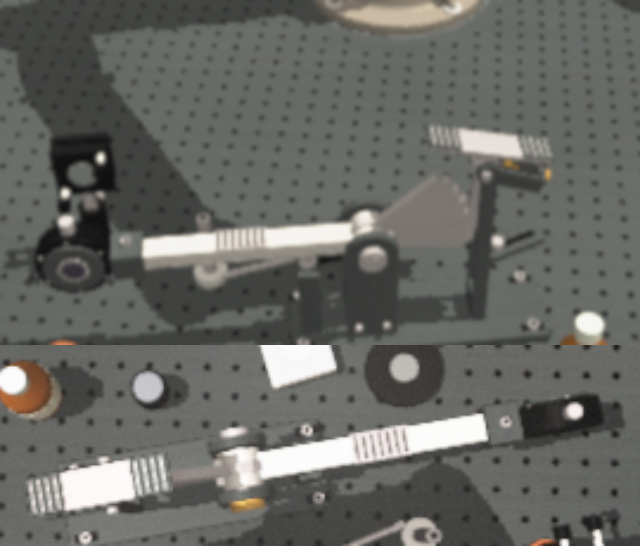

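The rocker is back at its starting tilt, with the free pad high and the lock pad low. The arm is level, nothing loose has shifted, and the robot is clear, so I'm handing the job in.

```bash
python3 -c "
from rig import robot; print(robot.finish_job())"
```

```text
the job is handed in; nothing more can be done
None
```

The power-meter arm is down, level on its stop, and the pawl is back in the teeth. The job was handed in at about 13.8 s of the 48 s allowed.

- **Pawl freed:** I pressed the high pad with shut fingertips until the pawl tipped over. A picture after I lifted off showed it staying free.
- **Arm lowered:** I pushed the bar down by the finger plate along its arc. At the stop the force rose to 13 N with no further movement at z = 0.129 m. That matches a level plate top of about 118 mm. The bar stayed level after I lifted off.
- **Pawl locked:** I pressed the other pad down. The last picture shows the rocker back at its starting tilt, the bar level and the robot clear of everything.
- **Loose items:** Those visible in the last views looked unmoved. I did not measure them, and those outside the close-up crops were not rechecked. The tool never came near the sensor head.

No check failed, with two limits:
- Only the picture shows the pawl's final engagement, because there is no direct reading of its angle.
- The forces I read while the arm was moving down were 1 to 3 N, slightly below the 3 to 8 N stated.

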